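# Unpack a tiffin carrier onto the food warmers

### The job

Swing the hold-down bar of the tiffin carrier up and over past upright and leave it open. Then unpack the three tins from the top down, one at a time, and set each one upright inside the collar of the tea-light warmer that matches its size: small tin on the small warmer, medium on medium, large on large. The tins hold food, so keep them level and put them down gently without dropping them.

Things in the scene. Friction and masses are not known exactly. Their poses are not given: they have to be found in the camera images.
- carrier: fixed steel tiffin carrier; round base, 90 mm diameter, 8 mm high; two upright straps 18 mm wide at own y = +62, -62 mm, up to 148 mm high. Origin: underside centre, on the worktop; z up. The tins stand stacked on its axis between the straps, undersides 8 (large), 46 (medium), 84 mm (small) above the origin. The sides towards own +x and -x are open: fingers go down there, closing along x
- bar (a joint): hinge of the hold-down bar (rad): 0 = closed over the stack, 1.57 = upright, 2.1 = open stop. Its axis runs along the carrier's x, at carrier y = +60 mm, z = 140 mm; closed, the bar lies towards carrier -y; its free end rises as the value grows. Stiff hinge: about 1 N at the grip moves it, and it stays where it is left
- bar_grip (a point): centre of the black grip roller at the bar's free end, 14 mm diameter, 34 mm long, lying along the carrier's x; pinch its two ends (closing along the carrier's x), it can turn between the fingers. At joint value q it is at carrier x = 0, y = 60 - 155 cos q mm, z = 140 + 155 sin q mm. Closed, it is 33 mm outside the strap at y = -62 mm, clear all round
- large_tin: covered steel tin, 68 mm diameter, straight wall 4 to 38 mm above its underside, flat lid at 38 mm with a 3 mm raised lip (41 mm in all); foot 61 mm diameter, 4 mm high. Origin: underside centre; own z up. About 0.22 kg
- medium_tin: same kind of tin, 56 mm diameter, foot 49 mm diameter, same heights; stands loosely inside the lip of the large tin's lid. Origin: underside centre. About 0.16 kg
- small_tin: same kind of tin, 44 mm diameter, foot 37 mm diameter, same heights; stands loosely inside the lip of the medium tin's lid; the closed bar is just above it. Origin: underside centre. About 0.11 kg
- large_warmer: largest of three round steel tea-light warmers, fixed to the worktop: collar 84 mm inside, 89 mm outside diameter. The grate on which the tin stands is 40 mm above the worktop, the collar's rim 45 mm. Origin: underside centre, on the worktop; own z up
- medium_warmer: middle-sized warmer, collar 72 mm inside, 77 mm outside diameter, same heights and origin
- small_warmer: smallest warmer, collar 60 mm inside, 65 mm outside diameter, same heights and origin

How it is judged:
On the way, in this order (a step that is already met when the one before it is completed fails the run):
1. the hold-down bar is swung up past upright (value of joint bar above 1.5 rad), for 0.2 s.
2. the small tin stands released on the small warmer (horizontal distance between small_tin and small_warmer below 0.012 m and z of small_tin in the frame of small_warmer between 0.036 and 0.043 m and angle between small_tin's own z axis and vertical below 0.08 rad and linear speed of small_tin below 0.02 m/s and contact force between the fingers and small_tin below 0.1 N), for 0.2 s.
3. the medium tin stands released on the medium warmer (horizontal distance between medium_tin and medium_warmer below 0.012 m and z of medium_tin in the frame of medium_warmer between 0.036 and 0.043 m and angle between medium_tin's own z axis and vertical below 0.08 rad and linear speed of medium_tin below 0.02 m/s and contact force between the fingers and medium_tin below 0.1 N), for 0.2 s.
4. the large tin stands released on the large warmer (horizontal distance between large_tin and large_warmer below 0.012 m and z of large_tin in the frame of large_warmer between 0.036 and 0.043 m and angle between large_tin's own z axis and vertical below 0.08 rad and linear speed of large_tin below 0.02 m/s and contact force between the fingers and large_tin below 0.1 N), for 0.2 s.
At the end, for the whole second after the job is handed in: the bar is open (more than 1.5 rad); each tin stands upright (within 0.08 rad), released and at rest, flat on the grate inside the collar of the warmer of its own size, centred within 12 mm (all of step 2 and all of step 3 and all of step 4 and value of joint bar above 1.5 rad); the robot touches nothing.
It fails at once if a tin is tipped by more than 0.5 rad (angle between any of small_tin, medium_tin, large_tin's own z axis and vertical above 0.5 rad).
It fails at once if a tin is dropped (falls loose faster than 0.7 m/s, some 25 mm) ((linear speed of small_tin above 0.7 m/s and contact force between the fingers and small_tin below 0.05 N) or (linear speed of medium_tin above 0.7 m/s and contact force between the fingers and medium_tin below 0.05 N) or (linear speed of large_tin above 0.7 m/s and contact force between the fingers and large_tin below 0.05 N)).
It also fails if it takes over 112 s, if anything falls off the work surface, if the arm or the gripper's body presses on something with over 40 N, if the wrist force passes 120 N, or if a joint passes its speed limit or range.

### The arm

A 6-joint arm with a two-finger parallel gripper is mounted at the origin on a cart in front of the work surface, level with it; the furniture and walls round the work are solid. World frame = base frame: x ahead of the robot, y to its left, z up, the work surface at z = 0. Lengths are in m, angles in rad, forces in N, time in s.
With the tool pointing down it reaches from about 0.225 to 0.875 m from the base axis. Payload 3.4 kg.
Tool frame: the origin (TCP) lies between the finger pads; the fingertips stand 17 mm ahead of it and the grasp point (between the pads) lies 2 mm behind it; y points along the fingers, z is the direction in which the jaws open and shut, and the axes are right-handed (so a half turn about y gives the same grasp; the last joint's range is limited). The gripper opens to 85 mm and grips with 20 to 120 N. Pads are 22 mm wide; open, the fingers measure 114 mm over their backs; the gripper's body (76 mm by 85 mm) begins 54 mm behind the grasp point. The pads swing forward as they close: fully open they stand 13 mm farther back than shut.
Start: joints at [1.106, 0.276, 1.505, -0, 1.361, -0.121], TCP at [0.194, 0.541, 0.248] pointing down, gripper open.
Joint ranges: [-2.89, 2.89], [-0.75, 2.08], [0.22, 2.7], [-1.18, 4.32], [0.11, 2.71], [-2.7, 2.7]. Speed limits (rad/s): [2.57, 2.57, 3.14, 3.14, 3.14, 3.14].

### API

Orientations are given as a unit quaternion [w, x, y, z].
In Python, from rig import manip, get_image, camera_model, sign_off, spot_in, silhouettes, spot_point gives the robot as it stands.
- The arm moves only by the tool jog_arm, never from a script. Its argument "targets" is a list of rows, each a list of 3 entries, a list of its own where there are three numbers: the finger opening in m, from 0 to 0.0854, then the shift along the world's x, y, z in m, then the turn about the world's z in rad. In form: [[claw, [x, y, z], spin], ...]. A call has 1 to 10 rows; each row shifts and turns the commanded pose from where the row before left it; what a row does not reach is not made up. A row lasts 1/8 s, in which the tool goes at most 62.5 mm and 10.7 degrees, less where a joint would pass 70% of its speed; a pose out of reach is approached as far as the arm can. A call with a gripper value outside its range is refused whole. The fingers move at their own pace and stop on an object; "force" is the grip in N (left out, the last holds). Time passes only in rows, so rows that do not move let the fingers close. It gives the time, the measured TCP pose, the force and the opening at its end, in the units of the state.
- manip.get_state(): the state, without advancing time (a new reading comes with each control period).
- get_image(name): name is "scene" or "top"; returns (picture, depth): 400x640x3 uint8, red, green, blue; 400x640 float32, m along the optical axis (not along the pixel's ray), 0 where there is no reading.
- camera_model(name): a dict with "mtx" (3x3 intrinsics, pixels), "world_from_camera" (4x4, takes a point from camera to world coordinates). Camera axes: x right, y up, looking along -z (the intrinsics and any distortion apply to the point x, -y, -z); pixel columns grow to the right and rows downward; lengths in m; the calibration is good to about 2 mm. A picture is of the moment at which its call begins. camera_model takes no time and is no camera call.
- sign_off(): hands the job in, once; it reports no verdict.
Trained networks look in the newest picture that a camera, given by its name, has taken for a name from the list of things; names that differ only in an ending like _2 or _b are one class to them, and where a whole thing is asked for, a point or a joint stands for the part that bears it (a point fixed in the world has none). Each returns a list of dicts, best first, with "score" (0 to 1); they miss things now and then, are a little off and sometimes report something else, mostly with a low value. They report only what shows in the picture. A call takes as long as a camera call.
- spot_in(name, camera): "position" ([column, row] in pixels, amid what is visible of it).
- silhouettes(name, camera): "mask" (400x640 bool, what is visible of it) and "position" ([column, row] in pixels, amid what is visible of it).
- spot_point(name, camera): "position" ([column, row] in pixels: a listed point, or the origin of a listed thing).
The state is a dict: "clock": time; "qpos": joint angles; "qd": joint speeds; "effort": joint torques, N m; "position": TCP position; "ee_rot": TCP orientation; "contact_force": force on the tool from outside, world axes, zero at the start; "moment": the same for the moment, N m; "width": finger opening in m.
Only numpy, scipy, OpenCV 4.12 (cv2) and the standard library are available. Lean on these libraries where they do the work, as an engineer would, in place of code of your own. Each camera call takes 0.05 s, during which the arm holds its last target.

## Working session

There is one attempt and no reset: what is moved stays moved. The work goes in short steps, Python scripts to look and compute and a tool call to move; the robot and the scene stay as the last step left them, time stands still between calls to the robot, and variables do not carry over. Pictures are saved under pics/ and viewed, and the job is handed in when it is done.

Besides the shell and the picture viewer there is one more tool, called after "Call:" by a JSON object that holds its "op" and its "data". jog_arm: Moves the arm, as the interface text tells. Its arguments: {"type":"object","properties":{"targets":{"type":"array","items":{"type":"array"}},"force":{"type":"number"}},"required":["targets"]}

```bash
ls; mkdir -p pics
python3 - <<'E'
from rig import *
import cv2
print(manip.get_state())
for n in ["scene","top"]:
    p,d=get_image(n); cv2.imwrite(f"pics/{n}0.png",p[:,:,::-1]); m=camera_model(n); print(n,m)
E
```

```text
pics
{'clock': 0.0, 'qpos': array([ 1.10602796e+00,  2.76625362e-01,  1.50617118e+00, -1.04970860e-05,
        1.36069654e+00, -1.21009199e-01]), 'qd': array([ 0.0004717 , -0.00152638,  0.00023506,  0.00082328,  0.00021444,
       -0.00040612]), 'effort': array([ 8.05800482e-04, -4.16773474e+01, -2.45805216e+01, -1.02259232e-04,
        1.08672353e-02,  1.05285798e-05]), 'position': array([0.19357361, 0.54089308, 0.24740721]), 'ee_rot': array([-0.69604307,  0.69733174, -0.12112938,  0.12074835]), 'contact_force': array([0.18279529, 0.28599004, 0.19236054]), 'moment': array([-0.00636556,  0.00907345,  0.01163359]), 'width': 0.08553529773664334}
scene {'mtx': array([[397.80839473,   0.        , 316.12468715],
       [  0.        , 397.80839473, 200.01574332],
       [  0.        ,   0.        ,   1.        ]]), 'world_from_camera': array([[ 0.51360437,  0.51171198, -0.688739  , -0.08970563],
       [-0.8579141 ,  0.29323529, -0.42189627, -0.28152743],
       [-0.0139268 ,  0.80756666,  0.58961184,  0.62401161],
       [ 0.        ,  0.        ,  0.        ,  1.        ]])}
top {'mtx': array([[385.87359314,   0.        , 318.19672166],
       [  0.        , 385.87359314, 202.31554998],
       [  0.        ,   0.        ,   1.        ]]), 'world_from_camera': array([[-0.01268081,  0.9983401 , -0.05618043,  0.42467584],
       [-0.99934752, -0.01455381, -0.03305625,  0.05570005],
       [-0.03381902,  0.05572459,  0.99787326,  0.94630258],
       [ 0.        ,  0.        ,  0.        ,  1.        ]])}
```

View pics/scene0.png

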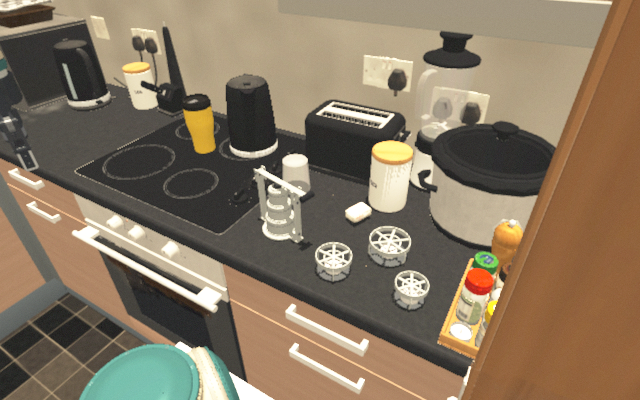

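View pics/top0.png

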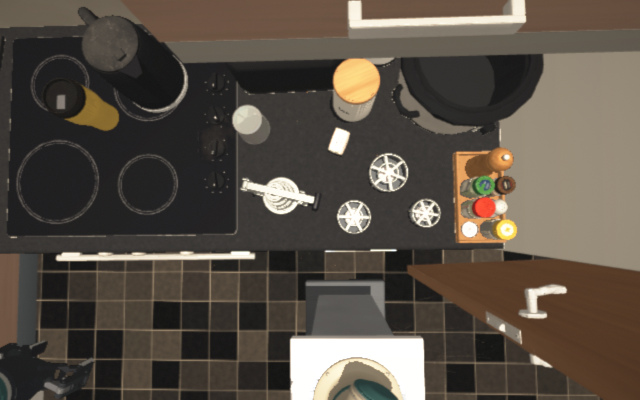

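The scene shows the carrier near (280,200). In the top view its bar runs from (244,185) to the black grip at (317,200). The warmers are at (389,172) large, (353,217) medium and (425,212) small. Next I'll measure them.

```bash
cat > h.py <<'E'
from rig import *
import numpy as np, cv2
def ray(cam,px):
    m=camera_model(cam);K=m["mtx"];T=m["world_from_camera"]
    v=np.array([(px[0]-K[0,2])/K[0,0],-(px[1]-K[1,2])/K[1,1],-1.0])
    return T[:3,3],T[:3,:3]@v
def atz(cam,px,z):
    o,d=ray(cam,px); t=(z-o[2])/d[2]; return o+t*d
def proj(cam,P):
    m=camera_model(cam);K=m["mtx"];T=m["world_from_camera"]
    c=T[:3,:3].T@(np.asarray(P)-T[:3,3]); 
    return np.array([K[0,2]+K[0,0]*c[0]/-c[2],K[1,2]+K[1,1]*-c[1]/-c[2]])
def cloud(cam,depth,mask):
    m=camera_model(cam);K=m["mtx"];T=m["world_from_camera"]
    r,c=np.nonzero(mask&(depth>0)); z=depth[r,c]
    P=np.stack([(c-K[0,2])/K[0,0]*z,-(r-K[1,2])/K[1,1]*z,-z],1)
    return P@T[:3,:3].T+T[:3,3]
E
python3 - <<'E'
from h import *
np.set_printoptions(precision=4,suppress=True)
for cam in ["top","scene"]:
    p,d=get_image(cam)
    for n,z in [("large_warmer",.045),("medium_warmer",.045),("small_warmer",.045),("carrier",0),("bar",.14),("small_tin",.125),("medium_tin",0.087),("large_tin",.05)]:
        s=silhouettes(n,cam)
        for k in s[:2]:
            m=k["mask"]; P=cloud(cam,d,m); print(cam,n,round(k["score"],2),k["position"],m.sum(),np.median(P,0) if len(P) else 0, np.percentile(P[:,2],[2,98]) if len(P) else 0)
            if "warmer" in n and k["score"]>.5:
                cn,_=cv2.findContours(m.astype(np.uint8),cv2.RETR_EXTERNAL,cv2.CHAIN_APPROX_NONE)
                c=max(cn,key=len)[:,0]
                top=P[P[:,2]>.036]
                q=np.array([atz(cam,x,.045)[:2] for x in c]); print("  circ",cv2.minEnclosingCircle(q.astype(np.float32)), "pts",cv2.minEnclosingCircle(top[:,:2].astype(np.float32)))
    for n,z in [("bar_grip",.14),("carrier",0),("large_warmer",0),("medium_warmer",0),("small_warmer",0),("small_tin",.084),("medium_tin",.046),("large_tin",.008)]:
        for k in spot_point(n,cam)[:2]: print(cam,"pt",n,round(k["score"],2),k["position"],atz(cam,k["position"],z))
print(manip.get_state()["clock"])
E
```

```text
top large_warmer 0.73 [389.0, 172.4] 1070 [ 0.544  -0.0796  0.0096] [-0.0017  0.0449]
  circ ((0.5428481698036194, -0.07736008614301682), 0.04650826379656792) pts ((0.5434334874153137, -0.08016224950551987), 0.04429846629500389)
top medium_warmer 0.74 [353.3, 220.2] 819 [0.4399 0.0022 0.0089] [-0.0017  0.0456]
  circ ((0.44013431668281555, 0.0029973480850458145), 0.03876087814569473) pts ((0.4406176209449768, 0.002579895779490471), 0.03829875960946083)
top medium_warmer 0.2 [272.6, 195.2] 180 [0.4862 0.176  0.121 ] [0.0951 0.1258]
top small_warmer 0.81 [425.4, 214.1] 623 [ 0.4472 -0.1666  0.0365] [-0.0022  0.0451]
  circ ((0.44776293635368347, -0.1616019904613495), 0.03510109335184097) pts ((0.4472958445549011, -0.16421236097812653), 0.032750070095062256)
top carrier 0.68 [286.9, 196.9] 988 [0.4906 0.1575 0.1412] [-0.0015  0.1495]
top carrier 0.26 [285.9, 191.7] 606 [0.49   0.1497 0.1429] [0.1258 0.15  ]
top bar 0.87 [285.0, 192.7] 691 [0.4907 0.1528 0.1425] [-0.0019  0.1498]
top small_tin 0.65 [273.4, 196.8] 241 [0.4886 0.1773 0.1209] [0.0072 0.1432]
top medium_tin 0.59 [284.8, 199.
[... 1941 characters left out ...]
e pt bar_grip 0.93 [309.7, 197.1] [0.4779 0.0817 0.14  ]
scene pt carrier 0.88 [279.0, 229.8] [0.4898 0.1802 0.    ]
scene pt large_warmer 0.83 [389.5, 254.3] [ 0.5443 -0.0828  0.    ]
scene pt large_warmer 0.24 [284.0, 228.9] [0.4986 0.1716 0.    ]
scene pt medium_warmer 0.88 [330.1, 268.6] [0.4395 0.0104 0.    ]
scene pt small_warmer 0.94 [408.4, 300.7] [ 0.4413 -0.1652  0.    ]
scene pt small_warmer 0.44 [306.8, 193.6] [0.652  0.2022 0.    ]
scene pt small_tin 0.59 [280.1, 204.1] [0.4868 0.1679 0.084 ]
scene pt medium_tin 0.72 [277.3, 213.3] [0.4942 0.1843 0.046 ]
scene pt large_tin 0.76 [281.5, 227.7] [0.4917 0.1735 0.008 ]
scene pt large_tin 0.7 [306.7, 193.4] [0.6432 0.1968 0.008 ]
1.8
```

Run:
```python
from h import *
from scipy.optimize import least_squares
np.set_printoptions(precision=4,suppress=True)
D={}
for cam in ["top","scene"]:
    p,d=get_image(cam); D[cam]=(p,d)
    big=cv2.resize(p[150:250,220:340] if cam=="top" else p[150:250,230:350],None,fx=6,fy=6,interpolation=cv2.INTER_CUBIC); cv2.imwrite(f"pics/{cam}c.png",big[:,:,::-1])
    s=silhouettes("bar",cam)[0]["mask"]; P=cloud(cam,d,s); P=P[(P[:,2]>.135)&(P[:,2]<.156)]
    c=P.mean(0); u=np.linalg.svd(P-c)[2][0]; t=(P-c)@u
    print(cam,"bar line",c,u,np.arctan2(u[0],u[1]) ,c+u*t.min(),c+u*t.max())
    C=cloud(cam,d,np.ones(d.shape,bool))
    for nm,z0,r in [("s",.084,.022),("m",.046,.028),("l",.008,.034)]:
        m=(C[:,2]>z0+.006)&(C[:,2]<z0+.034)&(np.hypot(C[:,0]-.49,C[:,1]-.1745)<r+.008); Q=C[m]
        if len(Q)<15: continue
        f=least_squares(lambda v:np.hypot(Q[:,0]-v[0],Q[:,1]-v[1])-r,[.49,.1745],loss="soft_l1",f_scale=.001)
        print(cam,nm,len(Q),f.x,np.median(abs(f.fun)))
    # straps tops
    for nm,z0,r in [("s",.125,.0215),("m",.087,.0275)]:
        m=(C[:,2]>z0-.006)&(C[:,2]<z0+.004)&(np.hypot(C[:,0]-.49,C[:,1]-.1745)<r+.008);Q=C[m]
        print(cam,"lid",nm,len(Q),np.median(Q,0), Q.min(0),Q.max(0))
```

```text
top bar line [0.4892 0.1507 0.1435] [-0.2354 -0.9714  0.0312] -2.9038392065450487 [0.511  0.2408 0.1406] [0.4719 0.0791 0.1458]
top s 28 [0.4961 0.1781] 0.0001927318572863771
top m 33 [0.4959 0.1783] 0.00018889702656196133
top l 32 [0.496  0.1783] 0.00014657687558731688
top lid s 164 [0.4907 0.1778 0.1216] [0.4753 0.1564 0.1191] [0.5166 0.1978 0.1284]
top lid m 90 [0.4795 0.1677 0.0837] [0.4686 0.152  0.081 ] [0.5226 0.2043 0.0903]
scene bar line [0.4851 0.1443 0.143 ] [-0.2466 -0.9688  0.0253] -2.8923447514990093 [0.509  0.2382 0.1406] [0.4684 0.0787 0.1447]
scene s 196 [0.4958 0.1784] 0.0005643613568674394
scene m 233 [0.4956 0.1784] 0.0005407818726195258
scene l 259 [0.4957 0.1783] 0.000631525447796745
scene lid s 122 [0.4879 0.1739 0.1218] [0.4729 0.155  0.119 ] [0.5029 0.1969 0.1288]
scene lid m 137 [0.4787 0.1645 0.0837] [0.467  0.15   0.0811] [0.521  0.2027 0.0909]
```

View pics/topc.png

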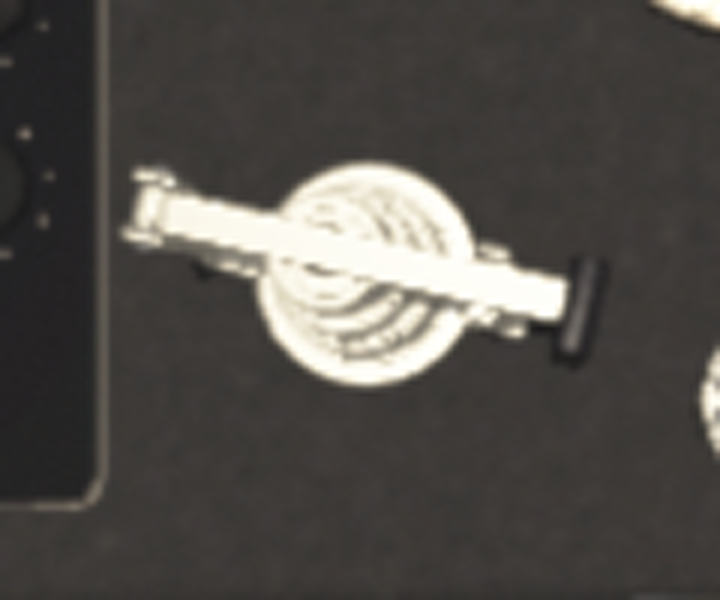

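View pics/scenec.png

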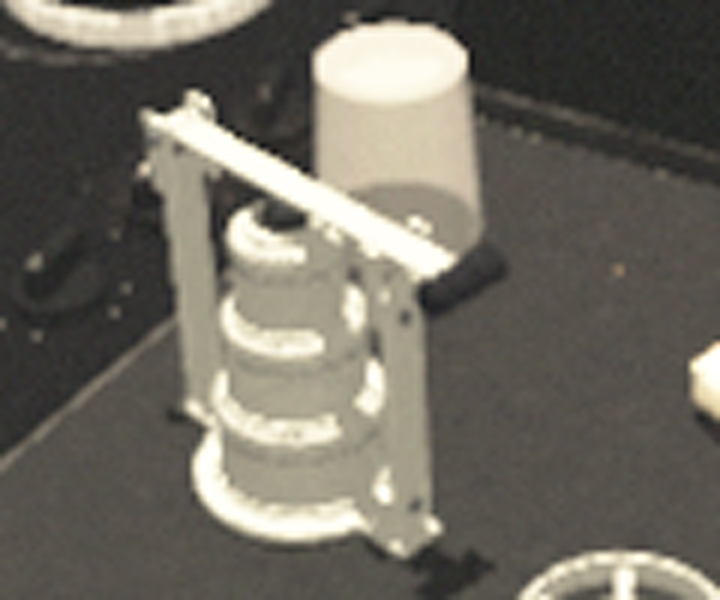

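Run:
```python
from h import *
from scipy.spatial.transform import Rotation as R
s=manip.get_state();q=s["ee_rot"];M=R.from_quat([q[1],q[2],q[3],q[0]]).as_matrix();print(M.round(3),s["position"])
print(np.arctan2(M[1,2],M[0,2]))
```

```text
[[ 0.941  0.     0.337]
 [-0.337  0.     0.941]
 [-0.    -1.     0.   ]] [0.19382088 0.54138732 0.24833106]
1.2269765264003718
```

Call:
{"op": "jog_arm", "data": {"targets": [[0.0854, [0.028, -0.0455, 0], -0.147], [0.0854, [0.028, -0.0455, 0], -0.147], [0.0854, [0.028, -0.0455, 0], -0.147], [0.0854, [0.028, -0.0455, 0], -0.147], [0.0854, [0.028, -0.0455, 0], -0.147], [0.0854, [0.028, -0.0455, 0], -0.147], [0.0854, [0.028, -0.0455, 0], -0.147], [0.0854, [0.028, -0.0455, 0], -0.147], [0.0854, [0.028, -0.0455, 0], -0.147], [0.0854, [0.028, -0.0455, 0], -0.147]], "force": 30}}

```text
clock: 3.25
position: [0.4746, 0.0848, 0.2486]
ee_rot: [-0.435, 0.434, -0.558, 0.558]
contact_force: [1.5, 1.0, -0.2]
width: 0.0852
```

Call:
{"op": "jog_arm", "data": {"targets": [[0.0854, [-0.0015, 0.0012, -0.03], 0], [0.0854, [0, 0, -0.03], 0], [0.0854, [0, 0, -0.03], 0], [0.0854, [0, 0, -0.0206], 0], [0.0854, [0, 0, 0], 0]]}}

```text
clock: 3.88
position: [0.4711, 0.0875, 0.1365]
ee_rot: [0.435, -0.437, 0.558, -0.556]
contact_force: [0.8, -0.1, 0.0]
width: 0.0854
```

Run:
```python
from h import *
a=[]
for cam,(r,c) in {"top":(130,250),"scene":(120,250)}.items():
    p,d=get_image(cam); a.append(cv2.resize(p[r:r+120,c:c+100],None,fx=4,fy=4))
cv2.imwrite("pics/grip1.png",np.hstack(a)[:,:,::-1])
```

```text
(no output)
```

View pics/grip1.png

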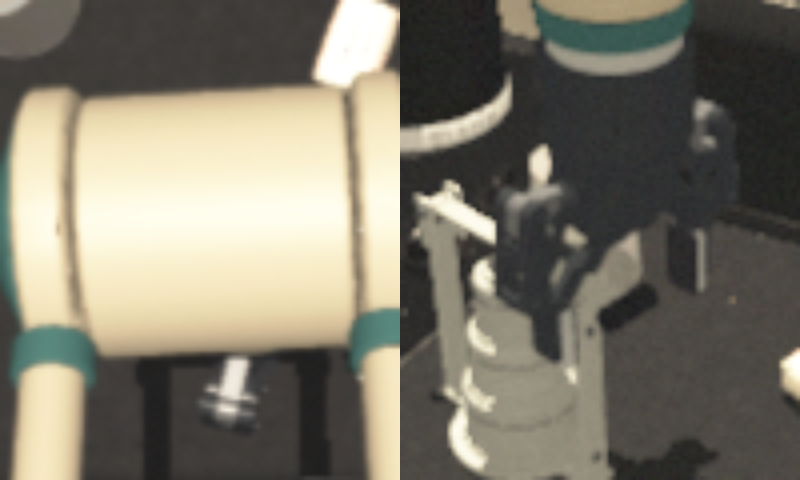

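Call:
{"op": "jog_arm", "data": {"targets": [[0.02, [0, 0, 0], 0], [0.02, [0, 0, 0], 0], [0.02, [0, 0, 0], 0], [0.02, [0, 0, 0], 0], [0.02, [0, 0, 0], 0], [0.02, [0, 0, 0], 0]], "force": 30}}

```text
clock: 4.72
position: [0.4742, 0.0872, 0.1383]
ee_rot: [-0.437, 0.435, -0.556, 0.558]
contact_force: [4.3, -2.0, 0.1]
width: 0.0332
```

Run:
```python
import numpy as np
N=28
q=np.linspace(0,2.06,N+1)
y=60-155*np.cos(q);z=140+155*np.sin(q)
dy=np.diff(y)/1000;dz=np.diff(z)/1000
u=np.array([.241,.9705])
for i in range(N): print([0.02,[round(u[0]*dy[i],4),round(u[1]*dy[i],4),round(dz[i],4)],0],end=", " if i%10!=9 else "\n\n")
```

```text
[0.02, [np.float64(0.0001), np.float64(0.0004), np.float64(0.0114)], 0], [0.02, [np.float64(0.0003), np.float64(0.0012), np.float64(0.0113)], 0], [0.02, [np.float64(0.0005), np.float64(0.002), np.float64(0.0112)], 0], [0.02, [np.float64(0.0007), np.float64(0.0028), np.float64(0.011)], 0], [0.02, [np.float64(0.0009), np.float64(0.0036), np.float64(0.0108)], 0], [0.02, [np.float64(0.0011), np.float64(0.0044), np.float64(0.0105)], 0], [0.02, [np.float64(0.0013), np.float64(0.0051), np.float64(0.0101)], 0], [0.02, [np.float64(0.0014), np.float64(0.0058), np.float64(0.0097)], 0], [0.02, [np.float64(0.0016), np.float64(0.0065), np.float64(0.0092)], 0], [0.02, [np.float64(0.0018), np.float64(0.0071), np.float64(0.0087)], 0]

[0.02, [np.float64(0.0019), np.float64(0.0077), np.float64(0.0082)], 0], [0.02, [np.float64(0.0021), np.float64(0.0083), np.float64(0.0076)], 0], [0.02, [np.float64(0.0022), np.float64(0.0088), np.float64(0.0069)], 0], [0.02, [np.float64(0.0023), np.float64(0.0093), np.float64(0.0062)], 0], [0.02, [np.float64(0.0024), np.float64(0.0097), np.float64(0.0055)], 0], [0.02, 
[... 240 characters left out ...]
p.float64(0.0108), np.float64(0.0024)], 0], [0.02, [np.float64(0.0027), np.float64(0.011), np.float64(0.0015)], 0]

[0.02, [np.float64(0.0027), np.float64(0.011), np.float64(0.0007)], 0], [0.02, [np.float64(0.0027), np.float64(0.0111), np.float64(-0.0001)], 0], [0.02, [np.float64(0.0027), np.float64(0.011), np.float64(-0.001)], 0], [0.02, [np.float64(0.0027), np.float64(0.0109), np.float64(-0.0018)], 0], [0.02, [np.float64(0.0027), np.float64(0.0108), np.float64(-0.0026)], 0], [0.02, [np.float64(0.0026), np.float64(0.0106), np.float64(-0.0034)], 0], [0.02, [np.float64(0.0026), np.float64(0.0103), np.float64(-0.0042)], 0], [0.02, [np.float64(0.0025), np.float64(0.01), np.float64(-0.005)], 0],
```

Call:
{"op": "jog_arm", "data": {"targets": [[0.02, [0, 0.0005, 0.0114], 0], [0.02, [0.0005, 0.001, 0.0113], 0], [0.02, [0.0005, 0.002, 0.0112], 0], [0.02, [0.0005, 0.003, 0.011], 0], [0.02, [0.001, 0.0035, 0.0108], 0], [0.02, [0.001, 0.0045, 0.0105], 0], [0.02, [0.0015, 0.005, 0.0101], 0], [0.02, [0.0015, 0.006, 0.0097], 0], [0.02, [0.0015, 0.0065, 0.0092], 0], [0.02, [0.0018, 0.007, 0.0087], 0]]}}

```text
clock: 5.98
position: [0.4837, 0.1265, 0.2416]
ee_rot: [-0.436, 0.435, -0.556, 0.558]
contact_force: [6.8, -0.8, -4.5]
width: 0.033
```

Call:
{"op": "jog_arm", "data": {"targets": [[0.02, [0.002, 0.0077, 0.0082], 0], [0.02, [0.002, 0.0083, 0.0076], 0], [0.02, [0.0022, 0.0088, 0.0069], 0], [0.02, [0.0023, 0.0093, 0.0062], 0], [0.02, [0.0024, 0.0097, 0.0055], 0], [0.02, [0.0025, 0.01, 0.0048], 0], [0.02, [0.0026, 0.0104, 0.004], 0], [0.02, [0.0026, 0.0106, 0.0032], 0], [0.02, [0.0027, 0.0108, 0.0024], 0], [0.02, [0.0027, 0.011, 0.0015], 0]]}}

```text
clock: 7.22
position: [0.5069, 0.222, 0.2919]
ee_rot: [-0.435, 0.436, -0.556, 0.558]
contact_force: [4.2, -3.6, 0.6]
width: 0.0333
```

Call:
{"op": "jog_arm", "data": {"targets": [[0.02, [0.0027, 0.011, 0.0007], 0], [0.02, [0.0027, 0.011, 0], 0], [0.02, [0.0027, 0.011, -0.001], 0], [0.02, [0.0027, 0.011, -0.0018], 0], [0.02, [0.0027, 0.0108, -0.0026], 0], [0.02, [0.0026, 0.0106, -0.0034], 0], [0.02, [0.0026, 0.0103, -0.0042], 0], [0.02, [0.0025, 0.01, -0.005], 0], [0.02, [0, 0, 0], 0], [0.02, [0, 0, 0], 0]]}}

```text
clock: 8.48
position: [0.5282, 0.31, 0.2747]
ee_rot: [0.437, -0.435, 0.557, -0.557]
contact_force: [6.3, 1.0, 4.0]
width: 0.0328
```

Call:
{"op": "jog_arm", "data": {"targets": [[0.0854, [0, 0, 0], 0], [0.0854, [0, 0, 0], 0], [0.0854, [0, 0, 0], 0], [0.0854, [0, 0, 0], 0], [0.0854, [0, 0, 0.03], 0], [0.0854, [0, 0, 0.03], 0], [0.0854, [-0.01, -0.044, 0], 0], [0.0854, [-0.011, -0.044, 0], 0], [0.0854, [-0.011, -0.044, 0], 0], [0.0854, [0, 0, 0], 0]]}}

```text
clock: 9.72
position: [0.4944, 0.1746, 0.3352]
ee_rot: [-0.435, 0.435, -0.557, 0.558]
contact_force: [0.5, -0.0, 0.3]
width: 0.0854
```

Run:
```python
from h import *
p,d=get_image("scene"); cv2.imwrite("pics/s2.png",cv2.resize(p[60:300,180:440],None,fx=2.3,fy=2.3)[:,:,::-1])
s=manip.get_state(); print(s["position"],s["width"],s["clock"],s["contact_force"])
C=cloud("scene",d,np.ones(d.shape,bool))
from scipy.optimize import least_squares
for nm,z0,r in [("s",.084,.022),("m",.046,.028),("l",.008,.034)]:
    Q=C[(C[:,2]>z0+.006)&(C[:,2]<z0+.034)&(np.hypot(C[:,0]-.4958,C[:,1]-.1783)<r+.006)]
    f=least_squares(lambda v:np.hypot(Q[:,0]-v[0],Q[:,1]-v[1])-r,[.4958,.178],loss="soft_l1",f_scale=.001); print(nm,f.x)
```

```text
[0.49502273 0.17608777 0.33508963] 0.08545711172599806 9.775 [0.30131646 0.52936789 0.05741769]
s [0.49573146 0.17838785]
m [0.49575526 0.17839192]
l [0.49601477 0.17819317]
```

View pics/s2.png

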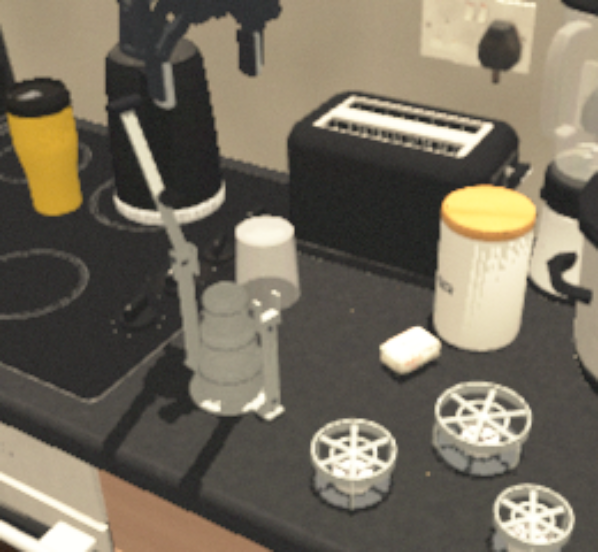

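Call:
{"op": "jog_arm", "data": {"targets": [[0.0854, [0.001, 0.002, -0.03], 0], [0.0854, [0, 0, -0.05], 0], [0.0854, [0, 0, -0.05], 0], [0.0854, [0, 0, -0.04], 0], [0.0854, [0, 0, -0.03], 0], [0.0854, [0, 0, -0.022], 0], [0.0854, [0, 0, 0], 0]]}}

```text
clock: 10.65
position: [0.4953, 0.1797, 0.1108]
ee_rot: [0.435, -0.437, 0.558, -0.556]
contact_force: [-0.2, 0.1, 0.4]
width: 0.0855
```

Call:
{"op": "jog_arm", "data": {"targets": [[0.038, [0, 0, 0], 0], [0.038, [0, 0, 0], 0], [0.038, [0, 0, 0], 0], [0.038, [0, 0, 0], 0], [0.038, [0, 0, 0], 0], [0.038, [0, 0, 0], 0]], "force": 35}}

```text
clock: 11.4
position: [0.4969, 0.1793, 0.114]
ee_rot: [-0.436, 0.435, -0.557, 0.557]
contact_force: [-1.1, 0.8, 5.9]
width: 0.0425
```

Call:
{"op": "jog_arm", "data": {"targets": [[0.038, [0, 0, 0.005], 0], [0.038, [0, 0, 0.01], 0], [0.038, [0, 0, 0.02], 0], [0.038, [0, 0, 0.03], 0], [0.038, [0, 0, 0.03], 0], [0.038, [0, 0, 0.01], 0], [0.038, [-0.002, -0.014, 0], 0], [0.038, [-0.004, -0.028, 0], 0], [0.038, [-0.005, -0.035, 0], 0], [0.038, [-0.005, -0.035, 0], 0]]}}

```text
clock: 12.65
position: [0.4787, 0.0651, 0.2159]
ee_rot: [0.435, -0.437, 0.557, -0.556]
contact_force: [0.6, -0.3, -0.7]
width: 0.0429
```

Call:
{"op": "jog_arm", "data": {"targets": [[0.038, [-0.005, -0.035, 0], 0], [0.038, [-0.005, -0.035, 0], 0], [0.038, [-0.005, -0.035, 0], 0], [0.038, [-0.005, -0.035, 0], 0], [0.038, [-0.005, -0.035, 0], 0], [0.038, [-0.004, -0.03, 0], 0], [0.038, [-0.003, -0.018, 0], 0], [0.038, [-0.001, -0.007, 0], 0], [0.038, [0, 0, 0], 0], [0.038, [0, 0, 0], 0]]}}

```text
clock: 13.9
position: [0.4473, -0.1622, 0.2175]
ee_rot: [0.436, -0.436, 0.557, -0.557]
contact_force: [0.3, 0.5, -1.4]
width: 0.0425
```

```bash
cat > tin.py <<'E'
import sys
from h import *
from scipy.optimize import least_squares
# usage: name r wx wy
r=float(sys.argv[1]);wx,wy=float(sys.argv[2]),float(sys.argv[3]);img=sys.argv[4]
S=[manip.get_state()]
p,d=get_image("scene"); u,v=proj("scene",[wx,wy,.1]).astype(int)
a=max(0,min(v-100,200));b=max(0,min(u-100,440))
cv2.imwrite(img,cv2.resize(p[a:a+200,b:b+200],None,fx=3,fy=3)[:,:,::-1])
S.append(manip.get_state());x=S[-1]["position"];print(S[0]["position"],x,S[-1]["width"],S[-1]["clock"],S[-1]["contact_force"].round(2))
C=cloud("scene",d,np.ones(d.shape,bool))
tz=x[2]-.029 if len(sys.argv)<6 else float(sys.argv[5]); c0=x[:2] if len(sys.argv)<6 else np.array([wx,wy])
for lo,hi in [(.002,.02),(.004,.012),(.012,.022),(.022,.036)]:
    Q=C[(C[:,2]>tz+lo)&(C[:,2]<tz+hi)&(abs(np.hypot(C[:,0]-c0[0],C[:,1]-c0[1])-r)<.006)]
    if len(Q)<12: continue
    f=least_squares(lambda v:np.hypot(Q[:,0]-v[0],Q[:,1]-v[1])-r,c0,loss="soft_l1",f_scale=.001); print(lo,len(Q),f.x.round(4),np.median(abs(f.fun)).round(4))
Q=C[(np.hypot(C[:,0]-c0[0],C[:,1]-c0[1])<r+.003)&(C[:,2]>tz-.02)&(C[:,2]<tz+.06)]
print("zhist",np.percentile(Q[:,2],[1,3,10,50,90,97,99]).round(4), "tz",tz)
E
python3 tin.py .022 .447 -.164 pics/s3.png
```

```text
[ 0.44730697 -0.16224681  0.21751057] [ 0.4473665  -0.16223805  0.2176015 ] 0.042781203856770006 13.95 [ 0.04  0.27 -1.14]
0.002 140 [ 0.4464 -0.1628] 0.0004
0.004 71 [ 0.4464 -0.1628] 0.0003
0.012 70 [ 0.4459 -0.1626] 0.0007
0.022 142 [ 0.4461 -0.1625] 0.0007
zhist [0.188  0.1907 0.1954 0.2235 0.2344 0.2432 0.2463] tz 0.18860149844356802
```

View pics/s3.png

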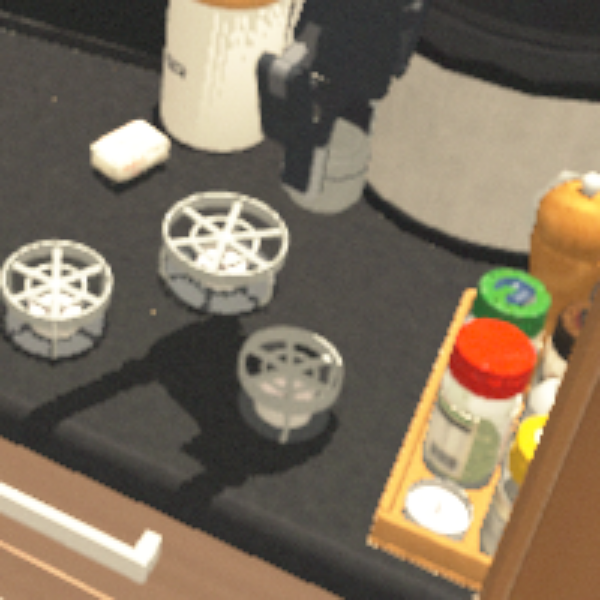

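Call:
{"op": "jog_arm", "data": {"targets": [[0.038, [0.001, -0.0013, -0.015], 0], [0.038, [0, 0, -0.03], 0], [0.038, [0, 0, -0.03], 0], [0.038, [0, 0, -0.03], 0], [0.038, [0, 0, -0.02], 0], [0.038, [0, 0, -0.012], 0], [0.038, [0, 0, -0.004], 0], [0.038, [0, 0, -0.002], 0], [0.038, [0, 0, -0.002], 0], [0.038, [0, 0, 0], 0]]}}

```text
clock: 15.2
position: [0.4486, -0.1646, 0.073]
ee_rot: [-0.436, 0.436, -0.557, 0.557]
contact_force: [0.0, -0.1, -1.7]
width: 0.043
```

```bash
python3 tin.py .022 .447 -.164 pics/s4.png
```

```text
[ 0.44857729 -0.16455288  0.07300731] [ 0.44853902 -0.1645396   0.07298526] 0.042810909044782165 15.25 [-0.88 -0.67 -1.27]
0.002 83 [ 0.4479 -0.1655] 0.0004
0.004 42 [ 0.4479 -0.1654] 0.0004
0.012 41 [ 0.4477 -0.1653] 0.0005
0.022 110 [ 0.4474 -0.1649] 0.0007
zhist [0.0365 0.0373 0.0395 0.0779 0.0854 0.0966 0.1018] tz 0.043985261980161366
```

View pics/s4.png

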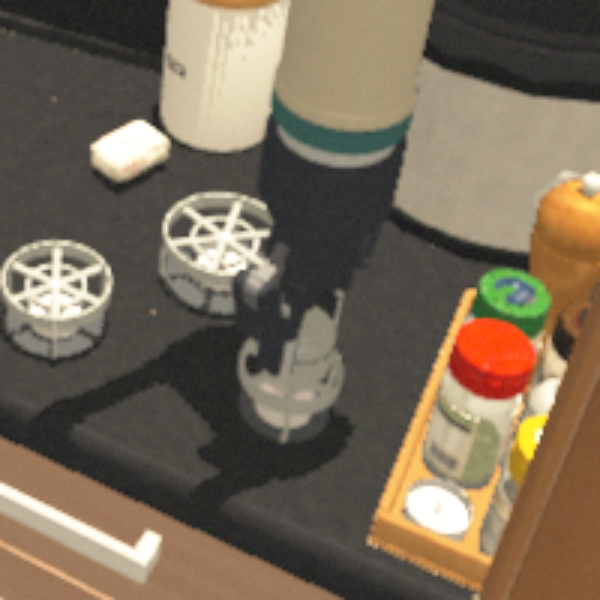

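Call:
{"op": "jog_arm", "data": {"targets": [[0.038, [-0.0005, 0.001, -0.001], 0], [0.038, [0, 0, -0.001], 0], [0.038, [0, 0, 0], 0]]}}

```text
clock: 15.62
position: [0.4477, -0.1634, 0.0706]
ee_rot: [0.436, -0.436, 0.557, -0.557]
contact_force: [-0.2, -0.2, -1.2]
width: 0.0427
```

Call:
{"op": "jog_arm", "data": {"targets": [[0.038, [0, 0, -0.001], 0], [0.038, [0, 0, 0], 0]]}}

```text
clock: 15.88
position: [0.4479, -0.1635, 0.07]
ee_rot: [-0.436, 0.436, -0.557, 0.557]
contact_force: [-1.4, 0.8, 3.0]
width: 0.0426
```

Call:
{"op": "jog_arm", "data": {"targets": [[0.048, [0, 0, 0], 0], [0.055, [0, 0, 0], 0], [0.065, [0, 0, 0], 0], [0.075, [0, 0, 0], 0], [0.0854, [0, 0, 0], 0], [0.0854, [0, 0, 0], 0], [0.0854, [0, 0, 0.03], 0], [0.0854, [0, 0, 0.04], 0], [0.0854, [0, 0, 0.05], 0], [0.0854, [0, 0, 0.02], 0]]}}

```text
clock: 17.12
position: [0.4491, -0.1641, 0.2127]
ee_rot: [-0.436, 0.435, -0.555, 0.559]
contact_force: [-0.9, -0.8, -0.6]
width: 0.0856
```

```bash
python3 tin.py .022 .447 -.164 pics/s5.png .040
```

```text
[ 0.4490806  -0.16406387  0.21267737] [ 0.44984613 -0.16446789  0.21414031] 0.08535832220759618 17.175 [ 1.07 -0.36  1.61]
0.002 133 [ 0.4471 -0.1645] 0.0005
0.004 58 [ 0.4471 -0.1645] 0.0003
0.012 85 [ 0.4469 -0.1645] 0.0005
0.022 156 [ 0.4474 -0.1645] 0.0006
zhist [0.0364 0.0384 0.0467 0.0744 0.079  0.0806 0.0814] tz 0.04
```

View pics/s5.png

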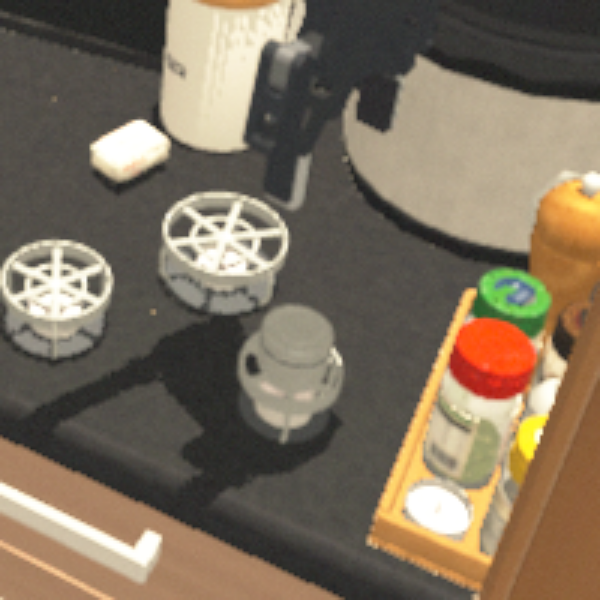

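The small tin stands upright at about (0.447, -0.1645), centred and released. Next is the medium tin.

Call:
{"op": "jog_arm", "data": {"targets": [[0.0854, [0.0025, 0.017, 0], 0], [0.0854, [0.005, 0.035, 0], 0], [0.0854, [0.006, 0.042, 0], 0], [0.0854, [0.006, 0.042, 0], 0], [0.0854, [0.006, 0.042, 0], 0], [0.0854, [0.006, 0.042, 0], 0], [0.0854, [0.006, 0.042, 0], 0], [0.0854, [0.005, 0.04, 0], 0], [0.0854, [0.0035, 0.025, 0], 0], [0.0854, [0.002, 0.015, 0], 0]]}}

```text
clock: 18.42
position: [0.4943, 0.1804, 0.2077]
ee_rot: [0.435, -0.437, 0.557, -0.556]
contact_force: [0.4, -0.3, -0.3]
width: 0.0853
```

Call:
{"op": "jog_arm", "data": {"targets": [[0.0854, [0, 0, 0], 0], [0.0854, [0, 0, 0], 0]]}}

```text
clock: 18.68
position: [0.4954, 0.1779, 0.2091]
ee_rot: [-0.435, 0.436, -0.557, 0.557]
contact_force: [-0.0, -0.9, -0.2]
width: 0.0854
```

```bash
python3 tin.py .028 .4958 .1783 pics/s6.png .046
```

```text
[0.49536769 0.17789844 0.20913087] [0.49550633 0.17772438 0.20935199] 0.08520386682062892 18.725 [-0.47 -0.47  0.59]
0.002 143 [0.4958 0.1784] 0.0007
0.004 60 [0.4959 0.1783] 0.0007
0.012 85 [0.4959 0.1786] 0.0008
0.022 132 [0.4956 0.1783] 0.0006
zhist [0.0434 0.0452 0.0479 0.0783 0.0846 0.0861 0.0867] tz 0.046
```

View pics/s6.png

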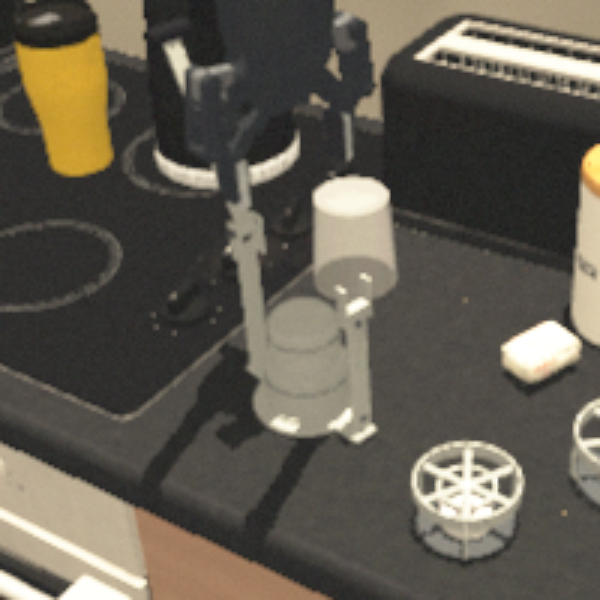

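Call:
{"op": "jog_arm", "data": {"targets": [[0.0854, [0.0003, 0.0005, -0.02], 0], [0.0854, [0, 0, -0.03], 0], [0.0854, [0, 0, -0.03], 0], [0.0854, [0, 0, -0.025], 0], [0.0854, [0, 0, -0.019], 0], [0.0854, [0, 0, -0.01], 0], [0.0854, [0, 0, 0], 0], [0.0854, [0, 0, 0], 0]]}}

```text
clock: 19.73
position: [0.4968, 0.179, 0.0764]
ee_rot: [-0.436, 0.435, -0.557, 0.557]
contact_force: [-0.4, -0.1, 1.0]
width: 0.0851
```

Call:
{"op": "jog_arm", "data": {"targets": [[0.05, [0, 0, 0], 0], [0.05, [0, 0, 0], 0], [0.05, [0, 0, 0], 0], [0.05, [0, 0, 0], 0], [0.05, [0, 0, 0], 0]], "force": 40}}

```text
clock: 20.35
position: [0.4967, 0.1792, 0.0765]
ee_rot: [-0.436, 0.435, -0.557, 0.557]
contact_force: [0.3, -0.6, 5.3]
width: 0.055
```

Call:
{"op": "jog_arm", "data": {"targets": [[0.05, [0, 0, 0.005], 0], [0.05, [0, 0, 0.01], 0], [0.05, [0, 0, 0.02], 0], [0.05, [0, 0, 0.03], 0], [0.05, [0, 0, 0.03], 0], [0.05, [0, 0, 0.02], 0], [0.05, [0, 0, 0.01], 0], [0.05, [-0.004, -0.0125, 0], 0], [0.05, [-0.007, -0.022, 0], 0], [0.05, [-0.009, -0.029, 0], 0]]}}

```text
clock: 21.6
position: [0.4748, 0.1144, 0.1993]
ee_rot: [0.435, -0.437, 0.557, -0.556]
contact_force: [0.5, -1.0, -2.7]
width: 0.0541
```

Call:
{"op": "jog_arm", "data": {"targets": [[0.05, [-0.01, -0.032, 0], 0], [0.05, [-0.01, -0.032, 0], 0], [0.05, [-0.008, -0.025, 0], 0], [0.05, [-0.005, -0.015, 0], 0], [0.05, [-0.003, -0.008, 0], 0], [0.05, [0, 0, -0.01], 0], [0.05, [0, 0, -0.025], 0], [0.05, [0, 0, -0.02], 0], [0.05, [0, 0, -0.005], 0], [0.05, [0, 0, 0], 0]]}}

```text
clock: 22.85
position: [0.4402, 0.004, 0.1404]
ee_rot: [0.436, -0.436, 0.557, -0.557]
contact_force: [-0.3, -0.3, -0.4]
width: 0.0544
```

```bash
python3 tin.py .028 .440 .003 pics/s7.png
```

```text
[0.44021219 0.00403704 0.1403502 ] [0.44065782 0.00387398 0.14085754] 0.054624092851126224 22.9 [-0.4   0.58 -2.26]
0.002 149 [0.4393 0.0035] 0.0006
0.004 69 [0.4394 0.0036] 0.0004
0.012 82 [0.439  0.0035] 0.0005
0.022 174 [0.4397 0.0039] 0.0008
zhist [0.1093 0.1147 0.1196 0.1464 0.1556 0.1655 0.1697] tz 0.1118575358695787
```

View pics/s7.png

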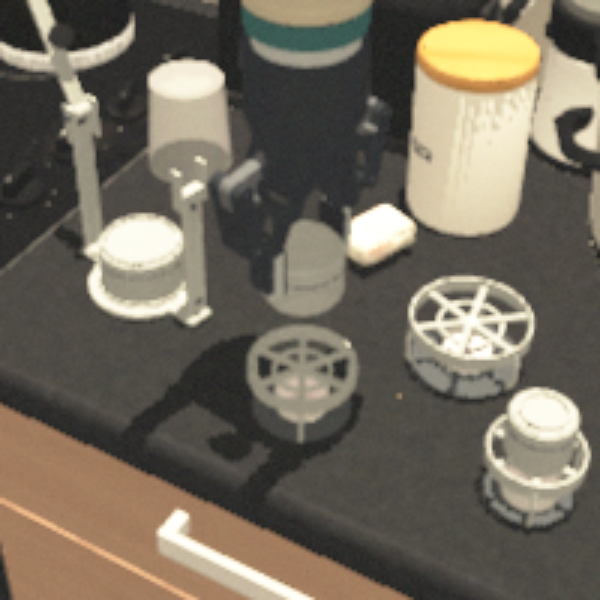

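Call:
{"op": "jog_arm", "data": {"targets": [[0.05, [0.0005, -0.0005, -0.015], 0], [0.05, [0, 0, -0.02], 0], [0.05, [0, 0, -0.016], 0], [0.05, [0, 0, -0.01], 0], [0.05, [0, 0, -0.004], 0], [0.05, [0, 0, -0.002], 0], [0.05, [0, 0, -0.001], 0], [0.05, [0, 0, -0.001], 0], [0.05, [0, 0, 0], 0]]}}

```text
clock: 24.02
position: [0.4407, 0.0031, 0.0718]
ee_rot: [-0.436, 0.436, -0.557, 0.557]
contact_force: [-0.7, -0.3, -2.7]
width: 0.0544
```

Call:
{"op": "jog_arm", "data": {"targets": [[0.05, [0, 0, -0.001], 0], [0.05, [0, 0, 0], 0]]}}

```text
clock: 24.28
position: [0.4406, 0.0031, 0.0706]
ee_rot: [0.436, -0.436, 0.557, -0.557]
contact_force: [-0.8, -0.2, -1.9]
width: 0.0545
```

Call:
{"op": "jog_arm", "data": {"targets": [[0.05, [0, 0, -0.001], 0], [0.05, [0, 0, 0], 0]]}}

```text
clock: 24.52
position: [0.4406, 0.0031, 0.0705]
ee_rot: [-0.436, 0.436, -0.557, 0.557]
contact_force: [-2.0, 0.6, 7.5]
width: 0.0543
```

Contact: the force went from -1.9 to +7.5 N. Releasing now.

Call:
{"op": "jog_arm", "data": {"targets": [[0.06, [0, 0, 0.0005], 0], [0.065, [0, 0, 0], 0], [0.075, [0, 0, 0], 0], [0.0854, [0, 0, 0], 0], [0.0854, [0, 0, 0], 0], [0.0854, [0, 0, 0], 0], [0.0854, [0, 0, 0.03], 0], [0.0854, [0, 0, 0.04], 0], [0.0854, [0, 0, 0.05], 0], [0.0854, [0, 0, 0.015], 0]]}}

```text
clock: 25.78
position: [0.4423, 0.0029, 0.2083]
ee_rot: [-0.437, 0.434, -0.555, 0.558]
contact_force: [-0.5, 0.1, 0.2]
width: 0.0855
```

```bash
python3 tin.py .028 .440 .003 pics/s8.png .040
```

```text
[0.44231889 0.00285753 0.20829286] [0.44264534 0.00282022 0.20889899] 0.08555609341292603 25.825 [ 0.88 -0.48  1.59]
0.002 147 [0.4399 0.0023] 0.0006
0.004 67 [0.4398 0.0023] 0.0005
0.012 93 [0.44  0.002] 0.0008
0.022 153 [0.4399 0.0024] 0.0006
zhist [0.0385 0.0401 0.0493 0.076  0.0789 0.0804 0.081 ] tz 0.04
```

View pics/s8.png

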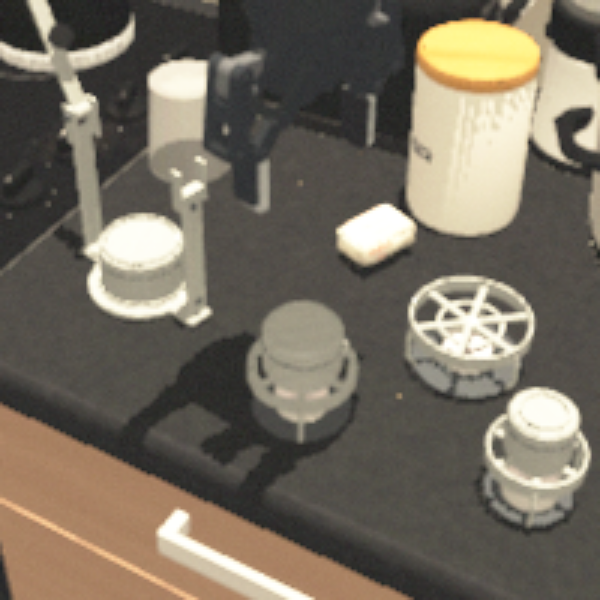

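The medium tin is seated at (0.440, 0.002), top at 0.081. On to the large tin.

Call:
{"op": "jog_arm", "data": {"targets": [[0.0854, [0.005, 0.016, 0], 0], [0.0854, [0.009, 0.029, 0], 0], [0.0854, [0.012, 0.038, 0], 0], [0.0854, [0.012, 0.038, 0], 0], [0.0854, [0.009, 0.029, 0], 0], [0.0854, [0.006, 0.019, 0], 0], [0.0854, [0.0022, 0.0065, 0], 0], [0.0854, [0, 0, 0], 0], [0.0854, [0, 0, 0], 0]]}}

```text
clock: 26.95
position: [0.4955, 0.1777, 0.2051]
ee_rot: [-0.435, 0.436, -0.557, 0.557]
contact_force: [-0.0, 0.3, -0.2]
width: 0.0853
```

```bash
python3 tin.py .034 .4958 .1783 pics/s9.png .008
```

```text
[0.49551811 0.17766482 0.20508939] [0.49555996 0.17769321 0.20517621] 0.08526867648867928 27.0 [-0.39 -0.62 -0.02]
0.002 160 [0.4953 0.1784] 0.0008
0.004 63 [0.4956 0.1783] 0.0007
0.012 93 [0.4956 0.1783] 0.0006
0.022 144 [0.4956 0.1782] 0.0007
zhist [0.006  0.0077 0.0128 0.0435 0.0467 0.0481 0.049 ] tz 0.008
```

Call:
{"op": "jog_arm", "data": {"targets": [[0.0854, [0.0003, 0.0005, -0.02], 0], [0.0854, [0, 0, -0.03], 0], [0.0854, [0, 0, -0.03], 0], [0.0854, [0, 0, -0.025], 0], [0.0854, [0, 0, -0.02], 0], [0.0854, [0, 0, -0.01], 0], [0.0854, [0, 0, 0], 0]]}}

```text
clock: 27.88
position: [0.4959, 0.1786, 0.0699]
ee_rot: [0.435, -0.436, 0.557, -0.557]
contact_force: [-0.3, 0.2, -0.3]
width: 0.0857
```

Call:
{"op": "jog_arm", "data": {"targets": [[0.0854, [0, 0, -0.008], 0], [0.0854, [0, 0, -0.008], 0], [0.0854, [0, 0, -0.008], 0], [0.0854, [0, 0, -0.008], 0], [0.0854, [0, 0, 0], 0]]}}

```text
clock: 28.5
position: [0.4955, 0.179, 0.0373]
ee_rot: [0.435, -0.436, 0.557, -0.557]
contact_force: [-0.0, 0.2, 0.1]
width: 0.0852
```

Call:
{"op": "jog_arm", "data": {"targets": [[0.062, [0, 0, 0], 0], [0.062, [0, 0, 0], 0], [0.062, [0, 0, 0], 0], [0.062, [0, 0, 0], 0], [0.062, [0, 0, 0], 0]], "force": 45}}

```text
clock: 29.12
position: [0.4965, 0.1791, 0.0388]
ee_rot: [-0.436, 0.435, -0.557, 0.557]
contact_force: [-0.7, -0.5, 5.9]
width: 0.0663
```

Call:
{"op": "jog_arm", "data": {"targets": [[0.062, [0, 0, 0.005], 0], [0.062, [0, 0, 0.01], 0], [0.062, [0, 0, 0.02], 0], [0.062, [0, 0, 0.03], 0], [0.062, [0, 0, 0.03], 0], [0.062, [0, 0, 0.03], 0], [0.062, [0, 0, 0.025], 0], [0.062, [0, 0, 0.01], 0], [0.062, [0, 0, 0], 0]]}}

```text
clock: 30.25
position: [0.4962, 0.1791, 0.1984]
ee_rot: [-0.436, 0.435, -0.557, 0.557]
contact_force: [-0.0, -0.1, -3.1]
width: 0.0662
```

Call:
{"op": "jog_arm", "data": {"targets": [[0.062, [0.002, -0.011, 0], 0], [0.062, [0.004, -0.022, 0], 0], [0.062, [0.006, -0.033, 0], 0], [0.062, [0.006, -0.033, 0], 0], [0.062, [0.006, -0.033, 0], 0], [0.062, [0.006, -0.033, 0], 0], [0.062, [0.006, -0.033, 0], 0], [0.062, [0.0055, -0.03, 0], 0], [0.062, [0.004, -0.021, 0], 0], [0.062, [0.0017, -0.0098, 0], 0]]}}

```text
clock: 31.5
position: [0.5431, -0.0809, 0.1973]
ee_rot: [0.435, -0.436, 0.558, -0.557]
contact_force: [-1.0, 0.4, -2.3]
width: 0.0661
```

Call:
{"op": "jog_arm", "data": {"targets": [[0.062, [0, 0, 0], 0], [0.062, [0, 0, -0.01], 0], [0.062, [0, 0, -0.025], 0], [0.062, [0, 0, -0.025], 0], [0.062, [0, 0, -0.005], 0], [0.062, [0, 0, 0], 0]]}}

```text
clock: 32.25
position: [0.5433, -0.0791, 0.1331]
ee_rot: [0.436, -0.436, 0.557, -0.557]
contact_force: [-0.2, -0.7, -0.8]
width: 0.0667
```

```bash
python3 tin.py .034 .543 -.0805 pics/s10.png
```

```text
[ 0.54330772 -0.07914885  0.13305701] [ 0.54379449 -0.07939866  0.13368484] 0.06626678194234509 32.3 [ 0.62 -0.69 -2.32]
0.002 191 [ 0.5427 -0.0797] 0.0006
0.004 91 [ 0.5426 -0.0797] 0.0005
0.012 90 [ 0.5427 -0.0797] 0.0006
0.022 186 [ 0.5425 -0.0792] 0.001
zhist [0.1023 0.1065 0.1111 0.1386 0.1459 0.158  0.1614] tz 0.10468483661120045
```

View pics/s10.png

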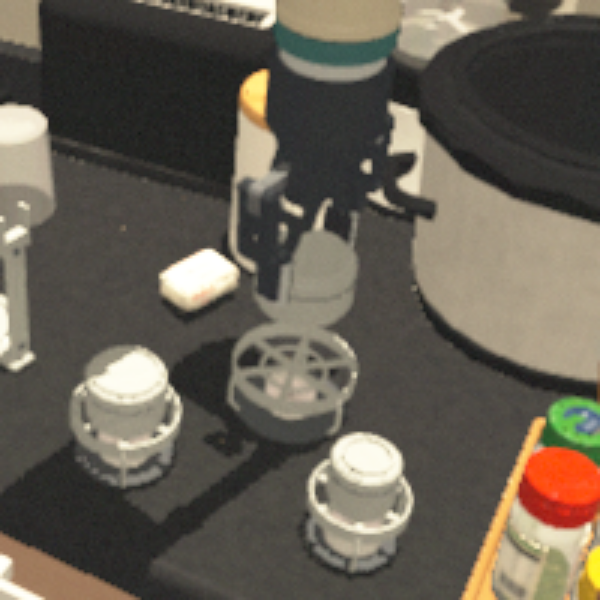

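Run:
```python
from h import *
p,d=get_image("scene"); u,v=proj("scene",[.543,-.0805,.1]).astype(int);a=max(0,min(v-100,200));b=max(0,min(u-100,440))
m=np.zeros(d.shape,bool); m[a+52:a+73,b+126:b+147]=True
dark=p.sum(2)<150
C=cloud("scene",d,m&dark); print(len(C),np.percentile(C,[0,5,50,95,100],axis=0).round(3))
yx=C[(C[:,2]<.25)]; 
for x,y in [(375,165),(385,180),(400,190),(410,205),(430,210),(410,160)]:
    P=cloud("scene",d,(np.arange(400)[:,None]==a+y//3)&(np.arange(640)[None]==b+x//3)); print(x,y,P.round(3))
print(manip.get_state()["position"])
```

```text
120 [[ 0.591 -0.132  0.003]
 [ 0.596 -0.129  0.006]
 [ 0.661 -0.097  0.129]
 [ 0.815 -0.059  0.188]
 [ 0.819 -0.052  0.195]]
375 165 [[ 0.591 -0.103  0.192]]
385 180 [[ 0.666 -0.092  0.134]]
400 190 [[ 0.664 -0.104  0.132]]
410 205 [[ 0.65  -0.116  0.13 ]]
430 210 [[ 0.651 -0.131  0.13 ]]
410 160 [[ 0.708 -0.097  0.132]]
[ 0.54406901 -0.07958859  0.13405165]
```

Call:
{"op": "jog_arm", "data": {"targets": [[0.062, [0.0005, -0.0007, -0.01], 0], [0.062, [0, 0, -0.018], 0], [0.062, [0, 0, -0.015], 0], [0.062, [0, 0, -0.01], 0], [0.062, [0, 0, -0.004], 0], [0.062, [0, 0, -0.002], 0], [0.062, [0, 0, -0.001], 0], [0.062, [0, 0, -0.001], 0], [0.062, [0, 0, 0], 0]]}}

```text
clock: 33.48
position: [0.5439, -0.0804, 0.0723]
ee_rot: [-0.436, 0.436, -0.557, 0.557]
contact_force: [-0.1, -0.2, -1.7]
width: 0.0657
```

Call:
{"op": "jog_arm", "data": {"targets": [[0.062, [0, 0, -0.001], 0], [0.062, [0, 0, 0], 0]]}}

```text
clock: 33.72
position: [0.5438, -0.0804, 0.0711]
ee_rot: [-0.436, 0.436, -0.557, 0.557]
contact_force: [-0.4, 1.3, -2.5]
width: 0.0663
```

Call:
{"op": "jog_arm", "data": {"targets": [[0.062, [0, 0, -0.001], 0], [0.062, [0, 0, 0], 0]]}}

```text
clock: 33.98
position: [0.5439, -0.0804, 0.0708]
ee_rot: [-0.436, 0.436, -0.557, 0.557]
contact_force: [-1.8, 0.5, 4.3]
width: 0.0659
```

Call:
{"op": "jog_arm", "data": {"targets": [[0.07, [0, 0, 0], 0], [0.075, [0, 0, 0], 0], [0.0854, [0, 0, 0], 0], [0.0854, [0, 0, 0], 0], [0.0854, [0, 0, 0], 0], [0.0854, [0, 0, 0.02], 0], [0.0854, [0, 0, 0.03], 0], [0.0854, [0, 0, 0.04], 0], [0.0854, [0, 0, 0.05], 0], [0.0854, [0, 0, 0.02], 0]]}}

```text
clock: 35.22
position: [0.5452, -0.0808, 0.2335]
ee_rot: [-0.437, 0.435, -0.555, 0.559]
contact_force: [0.0, -0.4, 0.0]
width: 0.0852
```

Call:
{"op": "jog_arm", "data": {"targets": [[0.0854, [0, 0, 0.03], 0], [0.0854, [-0.03, 0.03, 0.03], 0], [0.0854, [-0.03, 0.03, 0.0], 0], [0.0854, [0, 0, 0], 0], [0.0854, [0, 0, 0], 0], [0.0854, [0, 0, 0], 0]]}}

```text
clock: 35.98
position: [0.4845, -0.0211, 0.2898]
ee_rot: [-0.435, 0.436, -0.557, 0.557]
contact_force: [-0.8, -0.8, -0.2]
width: 0.0853
```

```bash
python3 tin.py .034 .543 -.0805 pics/s11.png .040; python3 tin.py .022 .447 -.164 pics/x.png .040;python3 tin.py .028 .440 .003 pics/y.png .040
python3 - <<'E'
from h import *
p,d=get_image("scene"); cv2.imwrite("pics/s12.png",p[:,:,::-1])
s=silhouettes("bar","scene"); 
for k in s[:1]:
    P=cloud("scene",d,k["mask"]); print(k["score"],P.shape,np.percentile(P,[2,50,98],axis=0).round(3))
for k in spot_point("bar_grip","scene")[:1]: print(k)
# predicted grip at q
u=np.array([.241,.9705])
for q in [1.5,1.9,2.06]:
    y=.060-.155*np.cos(q); print(q,proj("scene",[.4958+u[0]*y,.1783+u[1]*y,.14+.155*np.sin(q)]))
E
```

```text
[ 0.48451817 -0.02106012  0.28976508] [ 0.48449667 -0.02106014  0.28968545] 0.08582125935716652 36.025 [-0.   -0.2   0.39]
0.002 178 [ 0.5432 -0.0811] 0.0004
0.004 85 [ 0.5433 -0.0811] 0.0004
0.012 115 [ 0.5432 -0.0811] 0.0004
0.022 182 [ 0.5435 -0.0812] 0.0006
zhist [0.0381 0.0408 0.0498 0.076  0.0788 0.0801 0.0813] tz 0.04
[ 0.48449667 -0.02106014  0.28968545] [ 0.4844149  -0.0210243   0.28964134] 0.0854746631017449 36.075 [ 0.26 -0.09  0.71]
0.002 135 [ 0.4472 -0.1644] 0.0005
0.004 58 [ 0.4472 -0.1643] 0.0005
0.012 90 [ 0.4472 -0.1645] 0.0004
0.022 151 [ 0.4472 -0.1643] 0.0005
zhist [0.0365 0.0381 0.0469 0.0745 0.0788 0.0802 0.0809] tz 0.04
[ 0.4844149  -0.0210243   0.28964134] [ 0.48430338 -0.02094843  0.28965383] 0.0854754963275616 36.125 [0.56 0.3  0.26]
0.002 150 [0.4401 0.0024] 0.0004
0.004 74 [0.4402 0.0024] 0.0004
0.012 88 [0.4399 0.0023] 0.0005
0.022 158 [0.4399 0.0023] 0.0006
zhist [0.0387 0.0403 0.049  0.076  0.0791 0.0805 0.081 ] tz 0.04
0.82 (573, 3) [[0.504 0.232 0.137]
 [0.517 0.276 0.214]
 [0.719 0.481 0.284]]
{'position': [234.9, 103.2], 'score': 0.92}
1.5 [255.97282918 108.56461709]
1.9 [238.77466101 104.23737276]
2.06 [233.20429343 105.70342637]
```

View pics/s12.png

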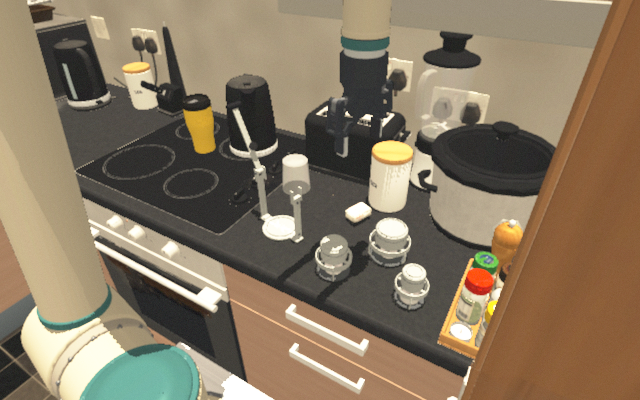

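View pics/s11.png

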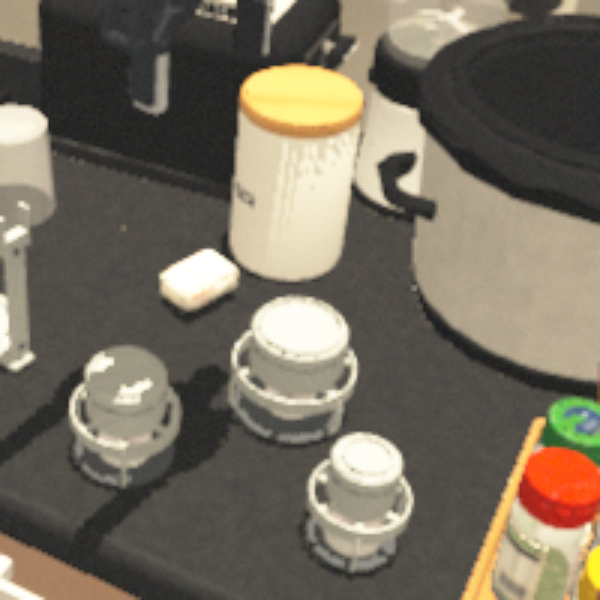

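The pictures show all three tins upright in their collars, at (334,257) medium, (390,240) large and (411,284) small. The bar is open with its grip at (235,103), about 2.0 rad. The arm is clear of everything, so I'm handing in.

```bash
python3 -c "
from rig import *
print(sign_off())"
```

```text
the job is handed in; nothing more can be done
None
```

I swung the bar open, moved the three tins to their matching warmers from the top down, and handed the job in at about 36 s. `sign_off()` gives no verdict, so I only have my own last checks.

- **Bar:** it is open at about 2.0 rad. The grip was found at pixel (235,103), which lies between where the 1.9 and 2.06 rad positions should appear.
- **Tins:** each one stood on its own warmer within about 1 mm of the measured warmer centre. Tin centres were small (0.447, -0.164), medium (0.440, 0.002) and large (0.543, -0.081). All lid rims were at about 0.081 m, as expected for tins flat on the grates. I judged level from the pictures and from circle fits at several heights on each tin, which agreed to within 1 mm.
- **Setting down:** each tin was lowered in 1 mm steps until it touched the grate (about 3 to 7.5 N on the tool), then released.
- **Gripper:** it was open and clear of everything, and the force reading was within noise.

No final check failed or disagreed with another.

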